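Bottles in order of height on the dispensing rail

TASK

Set the brown bottle, the small brown dropper bottle, the green-lidded tub and the small white vial out on the dispensing rail in order of height, each standing upright in the middle of its own round pad. The tallest goes on the pad beside the upright steel post, then the next tallest, and so on down to the shortest at the other end.

Things in the scene. Friction and masses are not known exactly. Their poses are not given: they have to be found in the camera images.
- amber_bottle_center (a point): round brown glass bottle with white cap: 114 mm tall, body 52 mm in diameter (body straight-sided from the foot to about 70 mm up, neck and cap narrower), the tallest container. Stands loose on the worktop; the point is on its axis half-way up (57 mm above its underside); z is its own upward axis.
- dropper_center (a point): small round brown bottle with black cap: 80 mm tall, body 38 mm in diameter, grip it on the body (below 55 mm from the foot). Stands loose; the point is on its axis 40 mm above its underside; z up.
- tub_center (a point): stout round white tub with a wide green lid fixed on it: 68 mm tall, 58 mm in diameter at the lid. Stands loose; the point is on its axis 34 mm above its underside; z up.
- vial_center (a point): small white vial with an off-white cap: 43 mm tall, 20 mm in diameter (cap 17 mm, from 33 mm up), the shortest container. Stands loose; the point is on its axis 21.5 mm above its underside; z up.
- pad_a: round flat dark rubber pad with a thin pale ring near its edge, 64 mm in diameter, 3 mm thick, fixed on a low aluminium rail (72 mm wide, 400 mm long, 6 mm thick, fixed to the worktop, its long side running roughly left to right); the leftmost (greatest y) of the four pads, which stand in a straight row about 80 mm apart. Origin: centre of its underside; its top is 3 mm above that (9 mm above the worktop). The y axis runs along the rail to the left, z up.
- pad_b: round flat dark rubber pad with a thin pale ring near its edge, 64 mm in diameter, 3 mm thick, fixed on a low aluminium rail (72 mm wide, 400 mm long, 6 mm thick, fixed to the worktop, its long side running roughly left to right); the second from the left of the four pads, which stand in a straight row about 80 mm apart. Origin: centre of its underside; its top is 3 mm above that (9 mm above the worktop). The y axis runs along the rail to the left, z up.
- pad_c: round flat dark rubber pad with a thin pale ring near its edge, 64 mm in diameter, 3 mm thick, fixed on a low aluminium rail (72 mm wide, 400 mm long, 6 mm thick, fixed to the worktop, its long side running roughly left to right); the second from the right of the four pads, which stand in a straight row about 80 mm apart. Origin: centre of its underside; its top is 3 mm above that (9 mm above the worktop). The y axis runs along the rail to the left, z up.
- pad_d: round flat dark rubber pad with a thin pale ring near its edge, 64 mm in diameter, 3 mm thick, fixed on a low aluminium rail (72 mm wide, 400 mm long, 6 mm thick, fixed to the worktop, its long side running roughly left to right); the rightmost (least y) of the four pads, which stand in a straight row about 80 mm apart. Origin: centre of its underside; its top is 3 mm above that (9 mm above the worktop). The y axis runs along the rail to the left, z up.
- end_post: round steel post, 40 mm tall and 22 mm in diameter at the foot, fixed upright at one end of the rail (left or right), about 62 mm beyond the centre of the outermost pad there; the other end of the rail has only a low flat steel bar, 8 mm high. Origin: centre of the post's foot, 6 mm above the worktop. Instrument hoods hang over the back of the worktop, from about 0.59 m ahead of the robot's base axis, undersides from 0.53 m up: keep lifts over the rail low.

How it is judged:
By the outcome, as a careful person would: the job done as asked, in the order asked, and still so for the second after the job is handed in, with the robot touching nothing.
It also fails if it takes over 120 s, if anything falls off the work surface, if the arm or the gripper's body presses on something with over 40 N, if the wrist force passes 120 N, or if a joint passes its speed limit or range.

ROBOT

A 6-joint arm with a two-finger parallel gripper is mounted at the origin on a cart in front of the work surface, level with it; the furniture and walls round the work are solid. World frame = base frame: x ahead of the robot, y to its left, z up, the work surface at z = 0. Lengths are in m, angles in rad, forces in N, time in s.
With the tool pointing down it reaches from about 0.3 to 0.775 m from the base axis. Payload 14.6 kg.
Tool frame: the origin (TCP) lies between the finger pads; the fingertips stand 8 mm ahead of it and the grasp point (between the pads) lies 11 mm behind it (ctrl.tip_reach is the distance from the TCP to the fingertips, in m); y points along the fingers, z is the direction in which the jaws open and shut, and the axes are right-handed (so a half turn about y gives the same grasp; the last joint's range is limited). The gripper opens to 94 mm and grips with 3 to 60 N. Pads are 16 mm wide; open, the fingers measure 119 mm over their backs; the gripper's body (75 mm by 177 mm) begins 78 mm behind the grasp point.
Start: joints at [-1.267, 0.3, 1.521, -0, 1.321, -0.067], TCP at [0.199, -0.513, 0.213] pointing down, gripper open.
Joint ranges: [-3.03, 3.03], [-0.79, 2.21], [0.23, 2.52], [-1.04, 4.18], [0, 3.07], [-2.55, 2.55]. Speed limits (rad/s): [2.22, 2.22, 2.57, 3.14, 3.14, 3.14].

INTERFACE

Orientations are given as [roll, pitch, yaw] about the fixed x, y, z axes, in that order (R = Rz(yaw) Ry(pitch) Rx(roll)).
In Python, from station import ctrl gives the robot as it stands.
- The arm moves only by the tool play_rows, never from a script. Its arguments are lists of equal length, an entry for each row: "twist": the turn, a rotation vector about the world's x, y, z as a fraction of full scale, a list of three; "travel": the shift along the world's x, y, z as a fraction of full scale, a list of three; "grip": the gripper's target within -1 to 1 (shut at 1, half-way at 0, fully open at -1). A call has 1 to 12 rows; each row shifts and turns the commanded pose from where the row before left it; what a row does not reach is not made up. Full scale, the value 1, is 5 cm for a shift and 90 degrees for a turn. A row lasts 1/10 s, in which the tool goes at most 50 mm and 8.59 degrees, less where a joint would pass 70% of its speed; a pose out of reach is approached as far as the arm can. A call with a number of a shift or a turn outside -1 to 1 is refused whole. A call with a gripper value outside its range is refused whole. The fingers move at their own pace and stop on an object; "force" is the grip in N (left out, the last holds). Time passes only in rows, so rows that do not move let the fingers close. It gives the time, the measured TCP pose, the force and the opening at its end, in the units of the state.
- ctrl.get_obs(): the state, without advancing time (a new reading comes with each control period).
- ctrl.camera(name): name is "scene" or "top"; returns a dict with "img" (480x640x3 uint8, red, green, blue), "vfov" (degrees; the focal length in pixels is half the picture's height over the tangent of half this angle, whatever the lens; pixels are square), "cx", "cy" (the principal point, pixels), "rvec" (rotation vector, rad) and "tvec" (3), from world to camera coordinates, as OpenCV has them. Camera axes: x right, y down, z forward; pixel columns grow to the right and rows downward; lengths in m; the calibration is good to about 2 mm. A picture is of the moment at which its call begins. There is no depth.
- ctrl.hand_in(): hands the job in, once; it reports no verdict.
Trained networks look in a picture, given as the dict that the camera call returned (one of the last four; its "shot" number tells which), for a name from the list of things; names that differ only in an ending like _2 or _b are one class to them, and where a whole thing is asked for, a point or a joint stands for the part that bears it (a point fixed in the world has none). Each returns a list of dicts, best first, with "confidence" (0 to 1); they miss things now and then, are a little off and sometimes report something else, mostly with a low value. They report only what shows in the picture. A call takes as long as a camera call.
- ctrl.boxes_of(name, picture): "point" ([column, row] in pixels, amid what is visible of it).
- ctrl.trace(name, picture): "pixels" (480x640 bool, what is visible of it) and "point" ([column, row] in pixels, amid what is visible of it).
The state is a dict: "time_s": time; "qpos": joint angles; "joint_vel": joint speeds; "tau": joint torques, N m; "ee_pos": TCP position; "eef_rot": TCP orientation; "force": force on the tool from outside, world axes, zero at the start; "moment": the same for the moment, N m; "grip_width": finger opening in m.
Only numpy, scipy, OpenCV 4.12 (cv2) and the standard library are available. Lean on these libraries where they do the work, as an engineer would, in place of code of your own. Each camera call takes 0.05 s, during which the arm holds its last target.

## Working session

There is one attempt and no reset: what is moved stays moved. The work goes in short steps, Python scripts to look and compute and a tool call to move; the robot and the scene stay as the last step left them, time stands still between calls to the robot, and variables do not carry over. Pictures are saved under pics/ and viewed, and the job is handed in when it is done.

Besides the shell and the picture viewer there is one more tool, called after "Request:" by a JSON object that holds its "method" and its "body", one argument or row to a line. play_rows: Moves the arm, as the interface text tells. Its arguments: {"type":"object","properties":{"twist":{"type":"array"},"travel":{"type":"array"},"grip":{"type":"array"},"force":{"type":"number"}},"required":["twist","travel","grip"]}

```bash
ls; mkdir -p pics
cat > h.py <<'E'
import numpy as np, cv2
from station import ctrl
def cam(n):
    return ctrl.camera(n)
def K(p):
    f=240/np.tan(np.radians(p['vfov'])/2)
    return np.array([[f,0,p['cx']],[0,f,p['cy']],[0,0,1.]])
def ray(p,uv):
    R,_=cv2.Rodrigues(np.array(p['rvec'],float)); t=np.array(p['tvec'],float).ravel()
    d=R.T@np.linalg.inv(K(p))@np.array([uv[0],uv[1],1.]); return -R.T@t,d
def atz(p,uv,z):
    o,d=ray(p,uv); return o+d*(z-o[2])/d[2]
def proj(p,X):
    return cv2.projectPoints(np.array(X,float).reshape(-1,3),np.array(p['rvec'],float),np.array(p['tvec'],float),K(p),None)[0].reshape(-1,2)
def save(p,n): cv2.imwrite('pics/'+n+'.png',p['img'][:,:,::-1])
E
python3 - <<'E'
from h import *
print(ctrl.get_obs())
for n in ['top','scene']:
    p=cam(n); save(p,n+'0'); print(n,{k:v for k,v in p.items() if k!='img'}, 'C',ray(p,(320,240))[0])
    for o in ['amber_bottle_center','dropper_center','tub_center','vial_center','pad_a','end_post']:
        try:
            for r in ctrl.boxes_of(o,p)[:5]: print(o,r,atz(p,r['point'],{'a':.057,'d':.04,'t':.034,'v':.0215,'p':.009,'e':.026}[o[0]]).round(4))
        except Exception as e: print(o,e)
E
```

```text
pics
{'time_s': 0.0, 'qpos': array([-1.26664670e+00,  3.00486370e-01,  1.52159177e+00, -4.73786319e-05,
        1.32073476e+00, -6.65927260e-02]), 'joint_vel': array([-0.00136827, -0.00060993,  0.00080701,  0.00113067,  0.00102264,
        0.0008053 ]), 'tau': array([-4.15803597e-04, -5.31809592e+01, -3.52740884e+01,  7.08039198e-02,
        2.43794970e-02, -6.73856448e-05]), 'ee_pos': array([ 0.19917828, -0.51237963,  0.21287344]), 'eef_rot': array([-1.57201692e+00,  3.54103535e-05, -2.77083857e+00]), 'force': array([-0.09402361,  0.46645106,  0.78707832]), 'moment': array([ 0.06183891,  0.00347225, -0.02882054]), 'grip_width': 0.09424964525572647}
top {'vfov': 55.42774826926116, 'cx': 323.14259413146715, 'cy': 235.53099914817633, 'rvec': array([ 2.13415062, -2.10273947,  0.20428671]), 'tvec': array([-0.01592374,  0.48570482,  0.96594483]), 'shot': 1} C [ 0.29034637 -0.0121523   1.04151978]
amber_bottle_center {'point': [429.1, 278.7], 'confidence': 0.83} [ 0.3925 -0.2386  0.057 ]
dropper_center {'point': [482.4, 238.6], 'confidence': 0.72} [ 0.4856 -0.364   0.04  ]
tub_center {'poi
[... 382 characters left out ...]
{'point': [304.6, 227.9], 'confidence': 0.55} [0.5108 0.0345 0.009 ]
end_post {'point': [405.0, 229.8], 'confidence': 0.6} [ 0.5061 -0.1943  0.026 ]
scene {'vfov': 55.18037579049829, 'cx': 308.58376202064727, 'cy': 245.73291155134467, 'rvec': array([ 1.02732874, -2.01914222,  1.31686072]), 'tvec': array([0.29802349, 0.22999777, 0.90599374]), 'shot': 2} C [-0.43580119  0.6653745   0.5743655 ]
tub_center {'point': [185.5, 314.5], 'confidence': 0.66} [0.4429 0.386  0.034 ]
pad_a {'point': [325.1, 264.2], 'confidence': 0.7} [ 0.5015 -0.0491  0.009 ]
pad_a {'point': [301.9, 269.6], 'confidence': 0.62} [0.513  0.0231 0.009 ]
pad_a {'point': [278.4, 277.1], 'confidence': 0.5} [0.5139 0.0994 0.009 ]
```

View pics/top0.png

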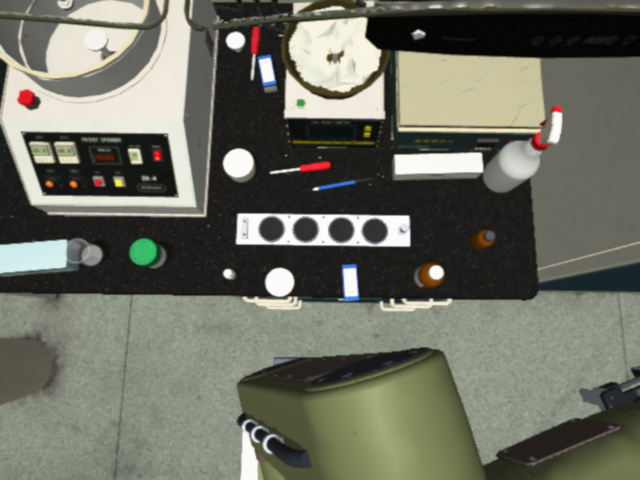

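View pics/scene0.png

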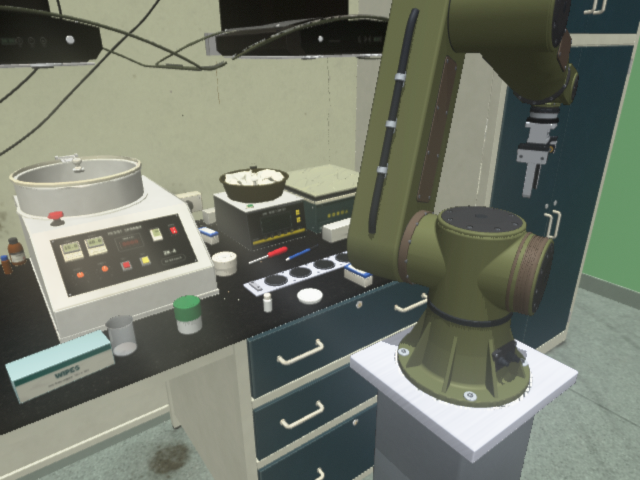

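The top view shows the amber bottle at (430,275), the dropper at (484,239), the tub at (146,252) and the vial at (229,273). The pads run along row 229 and the post is at the right end (404,229), so the amber bottle goes on pad_d. Next I'll refine these positions.

Run:
```python
from h import *
p=cam('top')
np.set_printoptions(suppress=True,precision=4)
c=lambda a,b,d,e,s:cv2.resize(p['img'][b:e,a:d],None,fx=s,fy=s,interpolation=cv2.INTER_CUBIC)
cv2.imwrite('pics/rail.png',c(230,205,420,255,4)[:,:,::-1])
t=[c(410,255,450,295,9),c(465,220,505,260,9)],[c(130,232,170,272,9),c(210,252,250,292,9)]
cv2.imwrite('pics/objs.png',cv2.resize(np.vstack([np.hstack(t[0]),np.hstack(t[1])]),(600,600))[:,:,::-1])
# pads: dark area centroid
g=p['img'].astype(float).mean(2)
for u in [270.6,305.5,340.5,375]:
    x0,y0=int(u-15),215; 
    w=g[y0:y0+30,x0:x0+31]; 
    m=(w<120).astype(np.uint8); n,l,st,ce=cv2.connectedComponentsWithStats(m)
    k=1+np.argmax(st[1:,4]); cc=ce[k]+[x0,y0]; print('pad',cc,st[k],atz(p,cc,.009))
for o in ['amber_bottle_center','dropper_center','tub_center','vial_center']:
    for r in ctrl.trace(o,p)[:2]:
        ys,xs=np.nonzero(r['pixels']); print(o,r['confidence'],xs.min(),xs.max(),ys.min(),ys.max(),len(xs),xs.mean(),ys.mean())
```

```text
pad [271.1253 228.5341] [  4   2  25  24 455] [0.5081 0.1118 0.009 ]
pad [305.2633 229.0929] [  4   3  24  24 452] [0.508  0.0329 0.009 ]
pad [340.86   229.5799] [  4   3  25  24 457] [ 0.508  -0.0493  0.009 ]
pad [374.4508 230.512 ] [  3   4  24  24 457] [ 0.507  -0.1268  0.009 ]
amber_bottle_center 0.59 414 444 263 288 611 429.1063829787234 275.4402618657938
amber_bottle_center 0.18 471 494 230 249 382 482.58376963350787 239.2198952879581
dropper_center 0.72 471 494 230 249 370 482.4756756756757 239.4
tub_center 0.65 130 166 239 267 825 148.14909090909092 253.2630303030303
vial_center 0.67 224 235 269 278 87 229.44827586206895 273.4597701149425
```

View pics/rail.png

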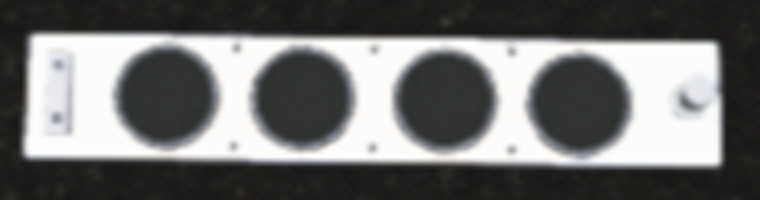

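View pics/objs.png

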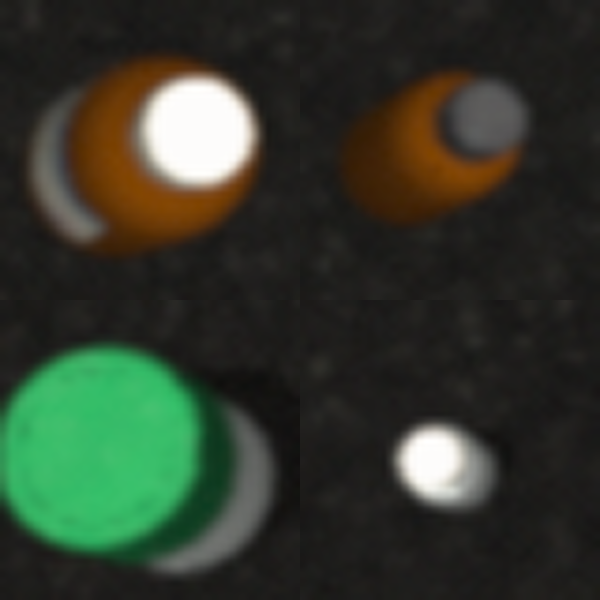

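```bash
cat > loc.py <<'E'
from h import *
np.set_printoptions(suppress=True,precision=4)
def cen(p,mask,x0,y0,x1,y1):
    m=np.zeros(mask.shape,np.uint8); m[y0:y1,x0:x1]=mask[y0:y1,x0:x1]
    n,l,st,ce=cv2.connectedComponentsWithStats(m); k=1+np.argmax(st[1:,4]); return ce[k],st[k,4]
def masks(p):
    I=p['img'].astype(int); r,g,b=I[...,0],I[...,1],I[...,2]
    return dict(amber=(I.min(2)>190),dropper=(abs(r-b)<30)&(r>65)&(r<160),tub=(g>140)&(g-r>60),vial=(I.min(2)>200))
H=dict(amber=.114,dropper=.080,tub=.068,vial=.043)
E
python3 - <<'E'
from loc import *
p=cam('top')
W=dict(amber=(420,262,450,285),dropper=(480,225,500,245),tub=(128,230,170,272),vial=(220,262,240,282))
for k,m in masks(p).items():
    c,a=cen(p,m,*W[k]); print(k,c,a,atz(p,c,H[k]))
    if k in('amber','dropper'):
        X=atz(p,c,H[k]); 
# silhouette check: full model hulls vs trace
prof=dict(amber=[(0,.026),(.07,.026)],dropper=[(0,.019),(.055,.019)],tub=[(.068,.029),(.05,.029),(.0,.026)],vial=[(0,.01),(.033,.01),(.043,.0085)])
im=p['img'].copy();big=cv2.resize(im,None,fx=6,fy=6,interpolation=cv2.INTER_CUBIC)
th=np.linspace(0,6.28,40)
out=[]
for k,m in masks(p).items():
    c,a=cen(p,m,*W[k]); X=atz(p,c,H[k])
    for z,r in prof[k]+[(H[k],{'amber':.017,'dropper':.012,'tub':.029,'vial':.0085}[k])]:
        q=proj(p,np.c_[X[0]+r*np.cos(th),X[1]+r*np.sin(th),0*th+z])
        cv2.polylines(big,[((q+.5)*6).astype(int)],True,(255,0,255),1)
    w=[int(c[0])-25,int(c[1])-22]; out.append(big[w[1]*6:w[1]*6+270,w[0]*6:w[0]*6+300])
cv2.imwrite('pics/ov.png',np.vstack([np.hstack(out[:2]),np.hstack(out[2:])])[:,:,::-1])
E
```

```text
amber [435.9371 272.0629] 143 [ 0.4003 -0.2398  0.114 ]
dropper [489.6438 235.1644] 73 [ 0.4855 -0.3659  0.08  ]
tub [142.7129 251.3433] 533 [0.4413 0.3799 0.068 ]
vial [227.1277 273.2553] 47 [0.3994 0.2005 0.043 ]
```

View pics/ov.png

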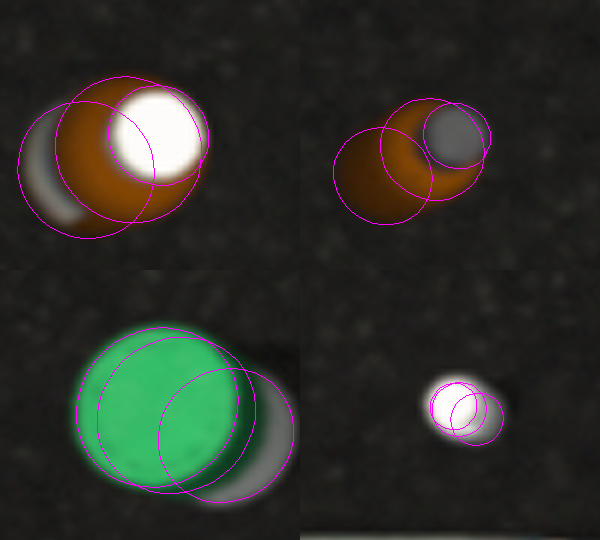

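Run:
```python
from loc import *
s=cam('scene');p=cam('top')
for uv in [(215,295),(60,340)]: print(atz(s,uv,0))
for uv in [(208,214),(50,212)]: print(atz(p,uv,0),atz(p,uv,.05))
for uv in [(488,185),(510,192)]: print('spray',atz(p,uv,0))
for uv in [(84,262),(103,258),(80,240)]: print('cup',atz(p,uv,0.0),atz(p,uv,.09))
```

```text
[0.5424 0.2723 0.    ]
[0.5633 0.6279 0.    ]
[0.5427 0.2622 0.    ] [0.5306 0.2491 0.05  ]
[0.542  0.6335 0.    ] [0.5299 0.6025 0.05  ]
spray [ 0.6233 -0.3982  0.    ]
spray [ 0.6067 -0.4493  0.    ]
cup [0.4251 0.54   0.    ] [0.4134 0.4923 0.09  ]
cup [0.435  0.4973 0.    ] [0.4225 0.4533 0.09  ]
cup [0.4763 0.5552 0.    ] [0.4602 0.5062 0.09  ]
```

Request:
{"method": "play_rows", "body": {
  "twist": [
    [0,0,-0.0295],
    [0,0,-0.0295],
    [0,0,-0.0295],
    [0,0,-0.0295],
    [0,0,-0.0295],
    [0,0,-0.0295],
    [0,0,-0.0295],
    [0,0,-0.0295],
    [0,0,0]
  ],
  "travel": [
    [0.716,0.366,0],
    [0.716,0.366,0],
    [0.716,0.366,0],
    [0.716,0.366,0],
    [0.716,0.366,0],
    [0.716,0.366,0],
    [0.716,0.366,0],
    [0.716,0.366,0],
    [0,0,0]
  ],
  "grip": [-1,-1,-1,-1,-1,-1,-1,-1,-1],
  "force": 15
}}

```text
time_s: 2.0
ee_pos: [0.4888, -0.3637, 0.213]
eef_rot: [-1.571, 0.0, -3.139]
force: [-0.6, 0.1, -0.4]
grip_width: 0.0936
```

Request:
{"method": "play_rows", "body": {
  "twist": [
    [0,0,0],
    [0,0,0],
    [0,0,0],
    [0,0,0]
  ],
  "travel": [
    [0,0,-0.8],
    [0,0,-0.8],
    [0,0,-0.5],
    [0,0,0]
  ],
  "grip": [-1,-1,-1,-1]
}}

```text
time_s: 2.4
ee_pos: [0.4839, -0.3655, 0.105]
eef_rot: [-1.575, -0.005, 3.142]
force: [0.5, 0.0, 0.1]
grip_width: 0.0942
```

Run:
```python
from loc import *
p=cam('top');save(p,'t1'); print(ctrl.get_obs()['ee_pos'],ctrl.get_obs()['time_s'])
cv2.imwrite('pics/t1z.png',cv2.resize(p['img'][190:290,420:545],None,fx=5,fy=5,interpolation=cv2.INTER_CUBIC)[:,:,::-1])
```

```text
[ 0.4849 -0.3662  0.1077] 2.45
```

View pics/t1z.png

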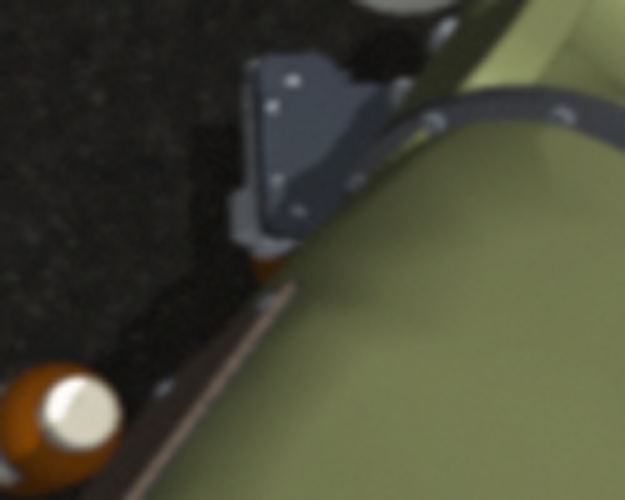

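The arm hides the dropper, but the gripper sits over it as computed, with TCP at (.485,-.366). I'll go down and grip.

Request:
{"method": "play_rows", "body": {
  "twist": [
    [0,0,0],
    [0,0,0],
    [0,0,0],
    [0,0,0],
    [0,0,0],
    [0,0,0],
    [0,0,0],
    [0,0,0],
    [0,0,0],
    [0,0,0],
    [0,0,0],
    [0,0,0]
  ],
  "travel": [
    [0,0,-0.4],
    [0,0,-0.4],
    [0,0,-0.4],
    [0,0,-0.4],
    [0,0,0],
    [0,0,0],
    [0,0,0],
    [0,0,0],
    [0,0,0],
    [0,0,0],
    [0,0,0],
    [0,0,0]
  ],
  "grip": [-1,-1,-1,-1,-1,0.5,0.5,0.5,0.5,0.5,0.5,0.5],
  "force": 15
}}

```text
time_s: 3.65
ee_pos: [0.4857, -0.3662, 0.0285]
eef_rot: [-1.571, -0.0, -3.141]
force: [-0.0, -0.8, -0.5]
grip_width: 0.0416
```

Request:
{"method": "play_rows", "body": {
  "twist": [
    [0,0,0],
    [0,0,0],
    [0,0,0],
    [0,0,0],
    [0,0,0],
    [0,0,0]
  ],
  "travel": [
    [0,0,0],
    [0,0,0],
    [0,0,0],
    [0,0,0],
    [0,0,0.1],
    [0,0,0.2]
  ],
  "grip": [0.8,0.8,0.8,0.8,0.8,0.8]
}}

```text
time_s: 4.25
ee_pos: [0.4854, -0.366, 0.0434]
eef_rot: [-1.572, -0.001, -3.141]
force: [0.3, -0.4, -0.2]
grip_width: 0.0375
```

Request:
{"method": "play_rows", "body": {
  "twist": [
    [0,0,0],
    [0,0,0],
    [0,0,0],
    [0,0,0],
    [0,0,0]
  ],
  "travel": [
    [0,0,0.4],
    [0,0,0.5],
    [0,0,0.5],
    [0,0,0.5],
    [0,0,0.2]
  ],
  "grip": [0.8,0.8,0.8,0.8,0.8]
}}

```text
time_s: 4.75
ee_pos: [0.4863, -0.3668, 0.1517]
eef_rot: [-1.568, 0.003, -3.142]
force: [-0.2, 0.0, -1.3]
grip_width: 0.0376
```

Request:
{"method": "play_rows", "body": {
  "twist": [
    [0,0,0.0833],
    [0,0,0.0833],
    [0,0,0.0833],
    [0,0,0.0833],
    [0,0,0.0833],
    [0,0,0.0833],
    [0,0,0.0833],
    [0,0,0.0833],
    [0,0,0.0833],
    [0,0,0.0833],
    [0,0,0.0833],
    [0,0,0.0837]
  ],
  "travel": [
    [0.038,0.528,0],
    [0.038,0.528,0],
    [0.038,0.528,0],
    [0.038,0.528,0],
    [0.038,0.528,0],
    [0.038,0.528,0],
    [0.038,0.528,0],
    [0.038,0.528,0],
    [0.038,0.528,0],
    [0.038,0.528,0],
    [0.038,0.528,0],
    [0.038,0.528,0]
  ],
  "grip": [0.8,0.8,0.8,0.8,0.8,0.8,0.8,0.8,0.8,0.8,0.8,0.8]
}}

```text
time_s: 5.95
ee_pos: [0.5083, -0.0483, 0.1483]
eef_rot: [-1.571, 0.0, -1.565]
force: [-0.4, -0.3, -0.5]
grip_width: 0.0378
```

Request:
{"method": "play_rows", "body": {
  "twist": [
    [0,0,0],
    [0,0,0],
    [0,0,0],
    [0,0,0],
    [0,0,0]
  ],
  "travel": [
    [0,0,0],
    [0,0,-0.6],
    [0,0,-0.6],
    [0,0,0],
    [0,0,0]
  ],
  "grip": [0.8,0.8,0.8,0.8,0.8]
}}

```text
time_s: 6.45
ee_pos: [0.5085, -0.0499, 0.089]
eef_rot: [-1.571, 0.0, -1.572]
force: [0.2, 0.5, -0.7]
grip_width: 0.038
```

Run:
```python
from loc import *
p=cam('top');save(p,'t2');s=cam('scene');save(s,'s2')
print(ctrl.get_obs()['ee_pos'],ctrl.get_obs()['eef_rot'],ctrl.get_obs()['grip_width'],ctrl.get_obs()['time_s'])
a=cv2.resize(p['img'][180:300,220:420],(800,480)[:2]);cv2.imwrite('pics/t2z.png',a[:,:,::-1])
cv2.imwrite('pics/s2z.png',cv2.resize(s['img'][200:320,220:380],(800,600),interpolation=cv2.INTER_CUBIC)[:,:,::-1])
```

```text
[ 0.5092 -0.0499  0.09  ] [-1.5688 -0.0004 -1.5717] 0.03799398615593657 6.55
```

View pics/t2z.png

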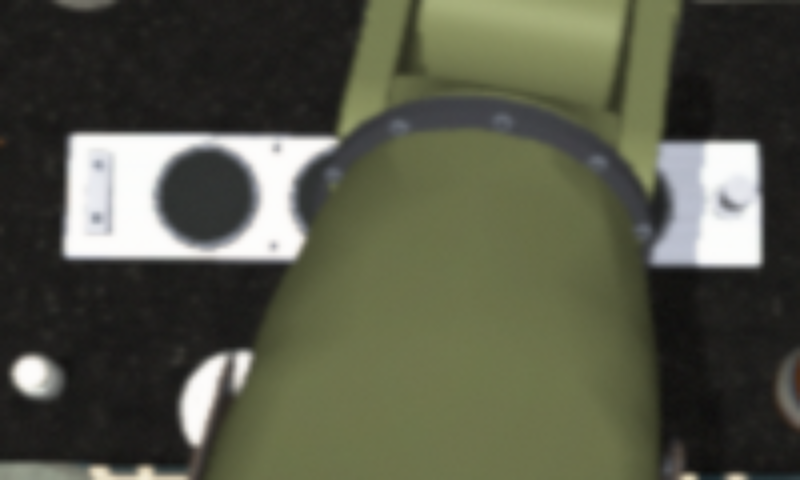

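View pics/s2z.png

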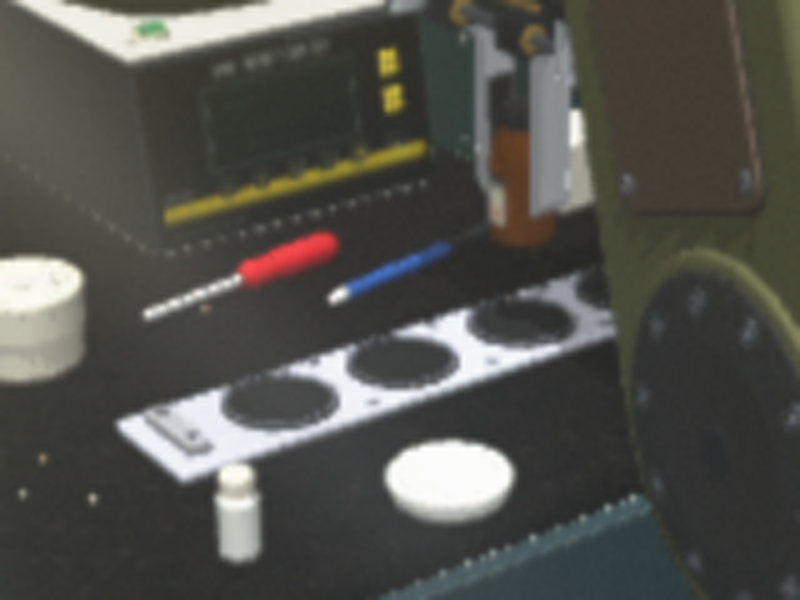

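The scene view shows the dropper held upright between the jaws and lined up with pad_c. Lowering.

Request:
{"method": "play_rows", "body": {
  "twist": [
    [0,0,0],
    [0,0,0],
    [0,0,0],
    [0,0,0],
    [0,0,0],
    [0,0,0]
  ],
  "travel": [
    [0,0,-0.4],
    [0,0,-0.4],
    [0,0,-0.14],
    [0,0,-0.04],
    [0,0,-0.04],
    [0,0,0]
  ],
  "grip": [0.8,0.8,0.8,0.8,0.8,0.8]
}}

```text
time_s: 7.15
ee_pos: [0.5089, -0.0495, 0.0382]
eef_rot: [-1.57, -0.0, -1.571]
force: [0.5, -0.1, 0.3]
grip_width: 0.0376
```

Request:
{"method": "play_rows", "body": {
  "twist": [
    [0,0,0],
    [0,0,0],
    [0,0,0],
    [0,0,0],
    [0,0,0],
    [0,0,0],
    [0,0,0],
    [0,0,0],
    [0,0,0],
    [0,0,0],
    [0,0,0]
  ],
  "travel": [
    [0,0,-0.01],
    [0,0,0],
    [0,0,0],
    [0,0,0],
    [0,0,0],
    [0,0,0],
    [0,0,0.3],
    [0,0,0.6],
    [0,0,0.8],
    [0,0,0.8],
    [0,0,0]
  ],
  "grip": [0.8,-0.6,-0.6,-0.6,-0.6,-0.6,-0.6,-0.6,-0.6,-0.6,-0.6]
}}

```text
time_s: 8.25
ee_pos: [0.5105, -0.0497, 0.167]
eef_rot: [-1.563, -0.001, -1.571]
force: [1.1, 0.1, -0.4]
grip_width: 0.075
```

Request:
{"method": "play_rows", "body": {
  "twist": [
    [0,0,0.0833],
    [0,0,0.0833],
    [0,0,0.0833],
    [0,0,0.0833],
    [0,0,0.0833],
    [0,0,0.0833],
    [0,0,0.0833],
    [0,0,0.0833],
    [0,0,0.0833],
    [0,0,0.0833],
    [0,0,0.0833],
    [0,0,0.0837]
  ],
  "travel": [
    [-0.114,0.716,0],
    [-0.114,0.716,0],
    [-0.114,0.716,0],
    [-0.114,0.716,0],
    [-0.114,0.716,0],
    [-0.114,0.716,0],
    [-0.114,0.716,0],
    [-0.114,0.716,0],
    [-0.114,0.716,0],
    [-0.114,0.716,0],
    [-0.114,0.716,0],
    [-0.114,0.716,0]
  ],
  "grip": [-1,-1,-1,-1,-1,-1,-1,-1,-1,-1,-1,-1]
}}

```text
time_s: 9.45
ee_pos: [0.4394, 0.3815, 0.1611]
eef_rot: [-1.571, 0.001, 0.006]
force: [0.6, -0.5, 0.1]
grip_width: 0.0942
```

Request:
{"method": "play_rows", "body": {
  "twist": [
    [0,0,0],
    [0,0,0],
    [0,0,0]
  ],
  "travel": [
    [0,0,0],
    [0,0,-0.6],
    [0,0,0]
  ],
  "grip": [-1,-1,-1]
}}

```text
time_s: 9.75
ee_pos: [0.4387, 0.3788, 0.1282]
eef_rot: [-1.575, 0.005, -0.001]
force: [-1.4, 1.2, -0.3]
grip_width: 0.094
```

Run:
```python
from loc import *
p=cam('top');save(p,'t3');s=cam('scene');save(s,'s3')
o=ctrl.get_obs();print(o['ee_pos'],o['eef_rot'],o['grip_width'],o['time_s'])
q=atz(p,cen(p,masks(p)['vial'],220,262,240,282)[0],.043);print('vial',q)
cv2.imwrite('pics/t3z.png',cv2.resize(p['img'][180:300,60:260],(800,480),interpolation=cv2.INTER_CUBIC)[:,:,::-1])
cv2.imwrite('pics/t3y.png',cv2.resize(p['img'][180:300,230:430],(800,480),interpolation=cv2.INTER_CUBIC)[:,:,::-1])
cv2.imwrite('pics/s3z.png',cv2.resize(s['img'][220:370,80:280],(800,600),interpolation=cv2.INTER_CUBIC)[:,:,::-1])
```

```text
[0.4401 0.3796 0.1318] [-1.5718  0.0012 -0.0011] 0.09370278932892287 9.85Traceback (most recent call last):
  File "<stdin>", line 4, in <module>
  File "loc.py", line 5, in cen
    n,l,st,ce=cv2.connectedComponentsWithStats(m); k=1+np.argmax(st[1:,4]); return ce[k],st[k,4]
                                                       ~~~~~~~~~^^^^^^^^^^
    return _wrapfunc(a, 'argmax', axis=axis, out=out, **kwds)
    return bound(*args, **kwds)
ValueError: attempt to get argmax of an empty sequence
```

Run:
```python
import cv2
p=cv2.imread('pics/t3.png');s=cv2.imread('pics/s3.png')
import numpy as np
a=cv2.resize(p[180:300,60:260],(500,300),interpolation=3);b=cv2.resize(p[180:300,230:430],(500,300),interpolation=3)
cv2.imwrite('pics/t3z.png',np.vstack([a,b]))
cv2.imwrite('pics/s3z.png',cv2.resize(s[220:370,80:280],(800,600),interpolation=cv2.INTER_CUBIC))
```

```text
(no output)
```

View pics/t3z.png

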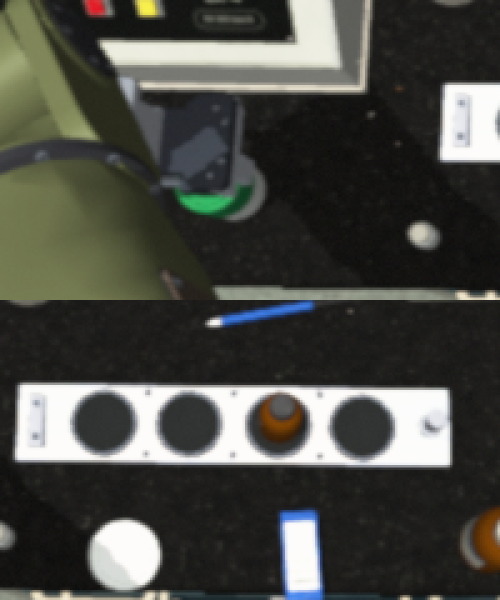

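View pics/s3z.png

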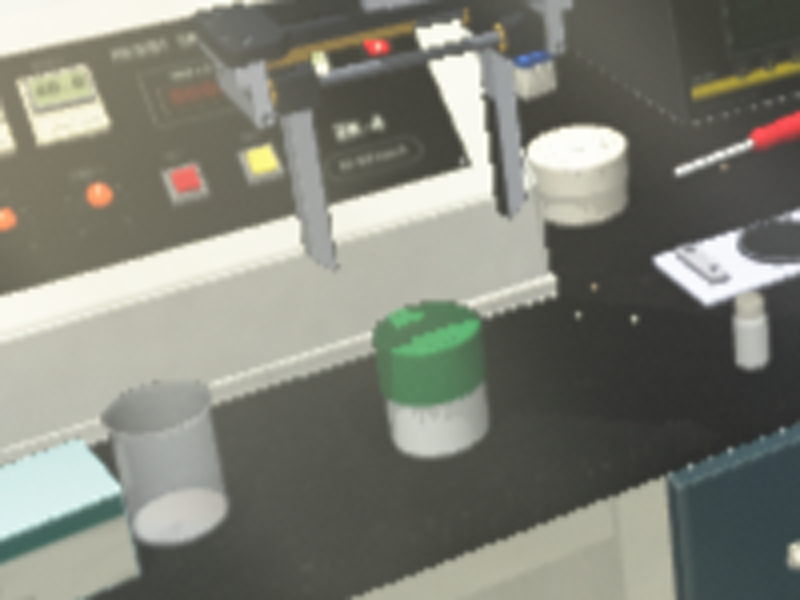

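Dropper stands on pad_c and the jaws straddle the tub with clearance to cup and machine. Going down.

Request:
{"method": "play_rows", "body": {
  "twist": [
    [0,0,0],
    [0,0,0],
    [0,0,0],
    [0,0,0],
    [0,0,0],
    [0,0,0],
    [0,0,0],
    [0,0,0],
    [0,0,0],
    [0,0,0],
    [0,0,0],
    [0,0,0]
  ],
  "travel": [
    [0.02,0,-0.4],
    [0,0,-0.5],
    [0,0,-0.5],
    [0,0,-0.4],
    [0,0,0],
    [0,0,0],
    [0,0,0],
    [0,0,0],
    [0,0,0],
    [0,0,0],
    [0,0,0],
    [0,0,0]
  ],
  "grip": [-1,-1,-1,-1,-1,0.5,0.5,0.5,0.5,0.5,0.5,0.5],
  "force": 15
}}

```text
time_s: 11.05
ee_pos: [0.4413, 0.3803, 0.0424]
eef_rot: [-1.57, -0.001, 0.0]
force: [-1.0, -0.9, 5.8]
grip_width: 0.0577
```

Request:
{"method": "play_rows", "body": {
  "twist": [
    [0,0,0],
    [0,0,0],
    [0,0,0],
    [0,0,0],
    [0,0,0]
  ],
  "travel": [
    [0,0,0],
    [0,0,0],
    [0,0,0],
    [0,0,0],
    [0,0,0]
  ],
  "grip": [0.5,0.5,0.5,0.5,0.5]
}}

```text
time_s: 11.55
ee_pos: [0.4413, 0.3803, 0.0424]
eef_rot: [-1.57, -0.0, 0.0]
force: [-1.2, -1.2, 5.4]
grip_width: 0.0576
```

Request:
{"method": "play_rows", "body": {
  "twist": [
    [0,0,0],
    [0,0,0],
    [0,0,0],
    [0,0,0],
    [0,0,0],
    [0,0,0],
    [0,0,0],
    [0,0,0],
    [0,0,0],
    [0,0,0]
  ],
  "travel": [
    [0,0,0.2],
    [0,0,0.4],
    [0,0,0.6],
    [0,0,0.6],
    [0,0,0],
    [0,-0.5,0],
    [0,-0.8,0],
    [0,-0.8,0],
    [0,-0.7,0],
    [0,-0.4,0]
  ],
  "grip": [0.5,0.5,0.5,0.5,0.5,0.5,0.5,0.5,0.5,0.5]
}}

```text
time_s: 12.55
ee_pos: [0.4407, 0.218, 0.1317]
eef_rot: [-1.571, 0.001, -0.001]
force: [-0.5, 0.7, -0.6]
grip_width: 0.0578
```

Request:
{"method": "play_rows", "body": {
  "twist": [
    [0,0,-0.0909],
    [0,0,-0.0909],
    [0,0,-0.0909],
    [0,0,-0.0909],
    [0,0,-0.0909],
    [0,0,-0.0909],
    [0,0,-0.0909],
    [0,0,-0.0909],
    [0,0,-0.0909],
    [0,0,-0.0909],
    [0,0,-0.091],
    [0,0,0]
  ],
  "travel": [
    [0.121,-0.341,0],
    [0.121,-0.341,0],
    [0.121,-0.341,0],
    [0.121,-0.341,0],
    [0.121,-0.341,0],
    [0.121,-0.341,0],
    [0.121,-0.341,0],
    [0.121,-0.341,0],
    [0.121,-0.341,0],
    [0.121,-0.341,0],
    [0.121,-0.341,0],
    [0,0,0]
  ],
  "grip": [0.5,0.5,0.5,0.5,0.5,0.5,0.5,0.5,0.5,0.5,0.5,0.5]
}}

```text
time_s: 13.75
ee_pos: [0.5078, 0.0312, 0.1316]
eef_rot: [-1.571, -0.0, -1.576]
force: [-0.2, 0.1, -0.6]
grip_width: 0.0577
```

Request:
{"method": "play_rows", "body": {
  "twist": [
    [0,0,0],
    [0,0,0]
  ],
  "travel": [
    [0,0,0],
    [0,0,0]
  ],
  "grip": [0.5,0.5]
}}

```text
time_s: 13.95
ee_pos: [0.5073, 0.0333, 0.1318]
eef_rot: [-1.571, 0.0, -1.567]
force: [-0.2, -0.8, -1.3]
grip_width: 0.0579
```

Run:
```python
from loc import *
s=cam('scene');save(s,'s4')
o=ctrl.get_obs();print(o['ee_pos'],o['eef_rot'],o['grip_width'],o['time_s'])
cv2.imwrite('pics/s4z.png',cv2.resize(s['img'][200:320,220:380],(800,600),interpolation=cv2.INTER_CUBIC)[:,:,::-1])
```

```text
[0.5074 0.0333 0.1319] [-1.5711  0.0001 -1.5678] 0.05773834954128347 14.0
```

View pics/s4z.png

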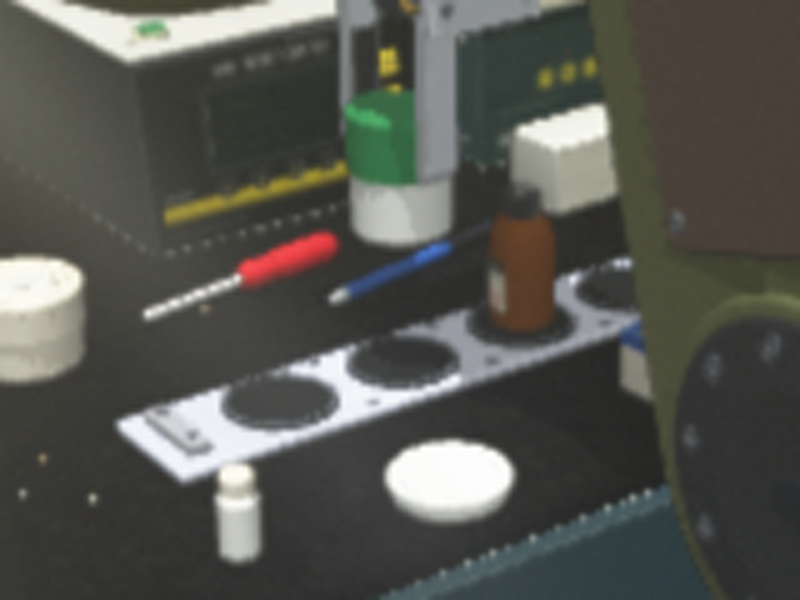

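Request:
{"method": "play_rows", "body": {
  "twist": [
    [0,0,0],
    [0,0,0],
    [0,0,0],
    [0,0,0],
    [0,0,0],
    [0,0,0],
    [0,0,0]
  ],
  "travel": [
    [0,0,-0.4],
    [0,0,-0.5],
    [0,0,-0.4],
    [0,0,-0.2],
    [0,0,-0.05],
    [0,0,-0.04],
    [0,0,0]
  ],
  "grip": [0.5,0.5,0.5,0.5,0.5,0.5,0.5]
}}

```text
time_s: 14.7
ee_pos: [0.508, 0.0328, 0.0531]
eef_rot: [-1.57, 0.0, -1.57]
force: [-0.6, -0.0, 0.2]
grip_width: 0.058
```

Request:
{"method": "play_rows", "body": {
  "twist": [
    [0,0,0],
    [0,0,0],
    [0,0,0],
    [0,0,0],
    [0,0,0],
    [0,0,0],
    [0,0,0],
    [0,0,0],
    [0,0,0],
    [0,0,0],
    [0,0,0]
  ],
  "travel": [
    [0,0,-0.03],
    [0,0,0],
    [0,0,0],
    [0,0,0],
    [0,0,0],
    [0,0,0],
    [0,0,0.3],
    [0,0,0.6],
    [0,0,0.8],
    [0,0,0.4],
    [0,0,0]
  ],
  "grip": [0.5,0.5,-1,-1,-1,-1,-1,-1,-1,-1,-1]
}}

```text
time_s: 15.8
ee_pos: [0.5088, 0.0326, 0.1587]
eef_rot: [-1.566, -0.0, -1.571]
force: [-0.8, 0.2, -1.1]
grip_width: 0.0944
```

Run:
```python
from loc import *
p=cam('top');s=cam('scene');save(p,'t5');save(s,'s5')
o=ctrl.get_obs();print(o['ee_pos'])
for q,h in ((p,.0215),(s,.0215)):
    for r in ctrl.trace('vial_center',q)[:2]:
        ys,xs=np.nonzero(r['pixels']); print(r['confidence'],xs.min(),xs.max(),ys.min(),ys.max(),xs.mean(),ys.mean(),atz(q,(xs.mean(),ys.mean()),h))
th=np.linspace(0,6.28,40);out=[]
for q in (p,s):
    big=cv2.resize(q['img'],None,fx=8,fy=8,interpolation=cv2.INTER_CUBIC)
    for X,col in (((.3994,.2005),(255,0,255)),((.4015,.2005),(0,255,0))):
        for z,r in [(0,.01),(.033,.01),(.043,.0085)]:
            a=proj(q,np.c_[X[0]+r*np.cos(th),X[1]+r*np.sin(th),0*th+z]); cv2.polylines(big,[((a+.5)*8).astype(int)],True,col,1)
    c=proj(q,[X[0],X[1],.02])[0]; x,y=int(c[0]*8)-190,int(c[1]*8)-190; out.append(big[y:y+380,x:x+380])
cv2.imwrite('pics/v5.png',np.hstack(out)[:,:,::-1])
```

```text
[0.5074 0.0326 0.1554]
0.56 224 230 270 277 227.30434782608697 273.2608695652174 [0.4017 0.2047 0.0215]
0.51 263 271 293 311 267.2260273972603 301.95205479452056 [0.3994 0.2016 0.0215]
```

View pics/v5.png

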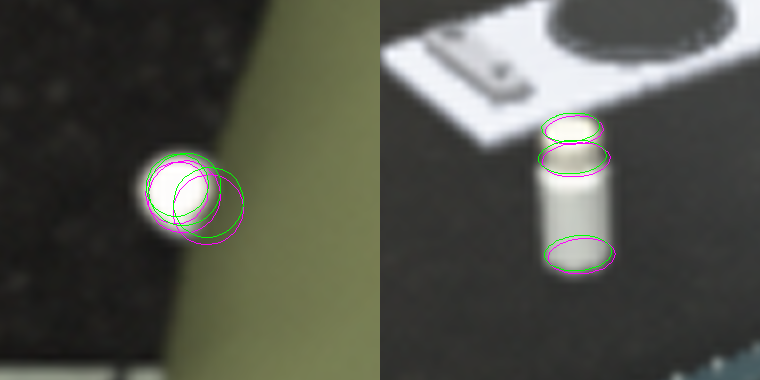

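View pics/s5.png

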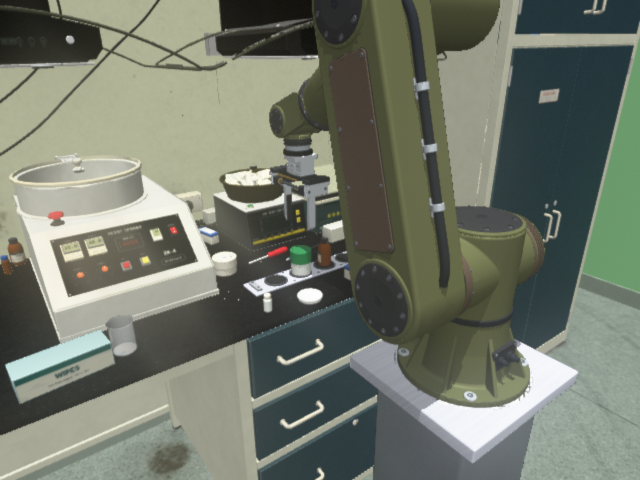

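Request:
{"method": "play_rows", "body": {
  "twist": [
    [0,0,0],
    [0,0,0],
    [0,0,0],
    [0,0,0],
    [0,0,0],
    [0,0,0],
    [0,0,0],
    [0,0,0],
    [0,0,0],
    [0,0,0],
    [0,0,0]
  ],
  "travel": [
    [-0.356,0.565,0],
    [-0.356,0.565,0],
    [-0.356,0.565,0],
    [-0.356,0.565,0],
    [-0.356,0.565,0],
    [-0.356,0.565,0],
    [0,0,-0.5],
    [0,0,-0.7],
    [0,0,-0.4],
    [0,0,0],
    [0,0,0]
  ],
  "grip": [-0.3,-0.3,-0.3,-0.3,-0.3,-0.3,-0.3,-0.3,-0.3,-0.3,-0.3],
  "force": 8
}}

```text
time_s: 17.1
ee_pos: [0.4007, 0.2021, 0.0759]
eef_rot: [-1.572, -0.001, -1.571]
force: [-0.9, 0.9, 0.5]
grip_width: 0.0615
```

Run:
```python
from loc import *
s=cam('scene');save(s,'s6')
o=ctrl.get_obs();print(o['ee_pos'],o['eef_rot'],o['grip_width'],o['time_s'])
cv2.imwrite('pics/s6z.png',cv2.resize(s['img'][200:320,220:380],(800,600),interpolation=cv2.INTER_CUBIC)[:,:,::-1])
```

```text
[0.4011 0.2022 0.0765] [-1.5705  0.0001 -1.5708] 0.06133824587422561 17.15
```

View pics/s6z.png

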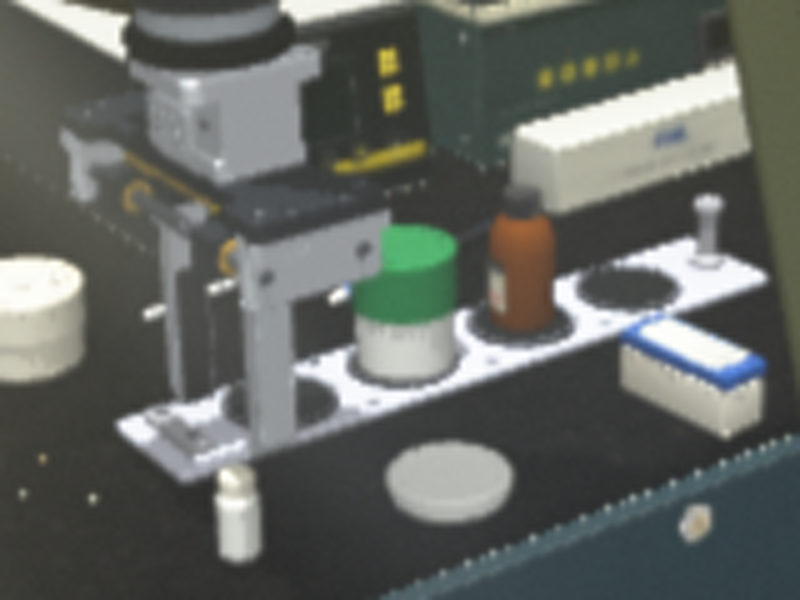

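Tub and dropper stand centred on pad_b and pad_c, the post is at the right end, and the vial lies midway below the jaws.

Request:
{"method": "play_rows", "body": {
  "twist": [
    [0,0,0],
    [0,0,0],
    [0,0,0],
    [0,0,0],
    [0,0,0],
    [0,0,0],
    [0,0,0],
    [0,0,0],
    [0,0,0],
    [0,0,0],
    [0,0,0],
    [0,0,0]
  ],
  "travel": [
    [0,0,-0.4],
    [0,0,-0.4],
    [0,0,-0.3],
    [0,0,-0.17],
    [0,0,0],
    [0,0,0],
    [0,0,0],
    [0,0,0],
    [0,0,0],
    [0,0,0],
    [0,0,0],
    [0,0,0]
  ],
  "grip": [-0.3,-0.3,-0.3,-0.3,-0.3,0.9,0.9,0.9,0.9,0.9,0.9,0.9],
  "force": 10
}}

```text
time_s: 18.35
ee_pos: [0.4009, 0.2022, 0.0126]
eef_rot: [-1.571, 0.0, -1.571]
force: [0.1, 0.5, 2.5]
grip_width: 0.0201
```

Request:
{"method": "play_rows", "body": {
  "twist": [
    [0,0,0],
    [0,0,0],
    [0,0,0],
    [0,0,0],
    [0,0,0]
  ],
  "travel": [
    [0,0,0],
    [0,0,0],
    [0,0,0],
    [0,0,0],
    [0,0,0]
  ],
  "grip": [0.9,0.9,0.9,0.9,0.9]
}}

```text
time_s: 18.85
ee_pos: [0.4009, 0.2022, 0.0125]
eef_rot: [-1.571, 0.0, -1.571]
force: [-1.2, -0.6, 4.4]
grip_width: 0.02
```

Request:
{"method": "play_rows", "body": {
  "twist": [
    [0,0,0],
    [0,0,0],
    [0,0,0],
    [0,0,0],
    [0,0,0],
    [0,0,0],
    [0,0,0],
    [0,0,0],
    [0,0,0],
    [0,0,0],
    [0,0,0],
    [0,0,0]
  ],
  "travel": [
    [0,0,0.2],
    [0,0,0.4],
    [0,0,0.6],
    [0,0,0.2],
    [0.357,-0.301,0],
    [0.357,-0.301,0],
    [0.357,-0.301,0],
    [0.357,-0.301,0],
    [0.357,-0.301,0],
    [0.357,-0.301,0],
    [0,0,0],
    [0,0,0]
  ],
  "grip": [0.9,0.9,0.9,0.9,0.9,0.9,0.9,0.9,0.9,0.9,0.9,0.9]
}}

```text
time_s: 20.05
ee_pos: [0.5075, 0.1117, 0.082]
eef_rot: [-1.572, -0.0, -1.571]
force: [-0.2, 0.4, -0.4]
grip_width: 0.0197
```

Run:
```python
from loc import *
s=cam('scene');save(s,'s7')
o=ctrl.get_obs();print(o['ee_pos'],o['eef_rot'],o['grip_width'],o['time_s'])
cv2.imwrite('pics/s7z.png',cv2.resize(s['img'][200:320,220:380],(800,600),interpolation=cv2.INTER_CUBIC)[:,:,::-1])
```

```text
[0.5073 0.1121 0.0821] [-1.5717 -0.0001 -1.5707] 0.020301810110863308 20.1
```

View pics/s7z.png

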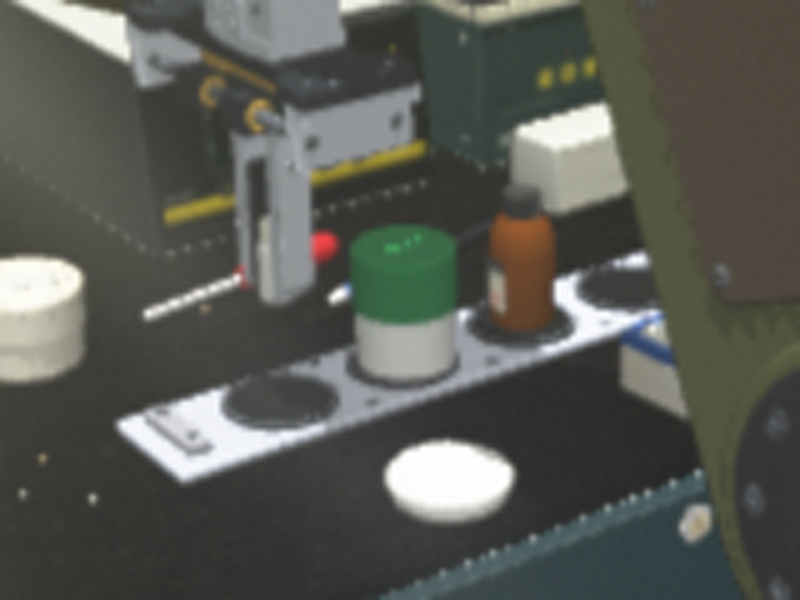

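Request:
{"method": "play_rows", "body": {
  "twist": [
    [0,0,0],
    [0,0,0],
    [0,0,0],
    [0,0,0],
    [0,0,0],
    [0,0,0],
    [0,0,0]
  ],
  "travel": [
    [0.01,0,-0.4],
    [0,0,-0.4],
    [0,0,-0.3],
    [0,0,-0.06],
    [0,0,-0.03],
    [0,0,0],
    [0,0,0]
  ],
  "grip": [0.9,0.9,0.9,0.9,0.9,0.9,0.9]
}}

```text
time_s: 20.8
ee_pos: [0.5088, 0.112, 0.0237]
eef_rot: [-1.57, 0.0, -1.57]
force: [-0.0, -0.7, -0.7]
grip_width: 0.0205
```

Request:
{"method": "play_rows", "body": {
  "twist": [
    [0,0,0],
    [0,0,0],
    [0,0,0]
  ],
  "travel": [
    [0,0,-0.02],
    [0,0,-0.02],
    [0,0,0]
  ],
  "grip": [0.9,0.9,0.9]
}}

```text
time_s: 21.1
ee_pos: [0.5087, 0.1119, 0.0214]
eef_rot: [-1.57, 0.0, -1.571]
force: [-1.9, -0.5, 4.6]
grip_width: 0.0201
```

Contact (4.6 N). Open slowly and lift.

Request:
{"method": "play_rows", "body": {
  "twist": [
    [0,0,0],
    [0,0,0],
    [0,0,0],
    [0,0,0],
    [0,0,0],
    [0,0,0],
    [0,0,0],
    [0,0,0],
    [0,0,0],
    [0,0,0],
    [0,0,0],
    [0,0,0]
  ],
  "travel": [
    [0,0,0],
    [0,0,0],
    [0,0,0],
    [0,0,0],
    [0,0,0],
    [0,0,0],
    [0,0,0.2],
    [0,0,0.5],
    [0,0,0.7],
    [0,0,0.8],
    [0,0,0.5],
    [0,0,0]
  ],
  "grip": [0.4,0.2,0,-0.2,-0.4,-0.4,-0.4,-0.4,-0.4,-0.4,-0.4,-0.4]
}}

```text
time_s: 22.3
ee_pos: [0.5099, 0.1121, 0.1602]
eef_rot: [-1.564, 0.001, -1.571]
force: [-0.6, 0.1, -0.7]
grip_width: 0.0658
```

Run:
```python
from loc import *
s=cam('scene');save(s,'s8');p=cam('top')
o=ctrl.get_obs();print(o['ee_pos'],o['eef_rot'],o['grip_width'],o['time_s'])
cv2.imwrite('pics/s8z.png',cv2.resize(s['img'][200:320,220:380],(800,600),interpolation=cv2.INTER_CUBIC)[:,:,::-1])
c,a=cen(p,masks(p)['amber'],420,262,450,285);print(c,a,atz(p,c,.114))
```

```text
[0.5084 0.1118 0.1563] [-1.57    0.0001 -1.5707] 0.06595723378208668 22.4
[435.9371 272.0629] 143 [ 0.4003 -0.2398  0.114 ]
```

View pics/s8z.png

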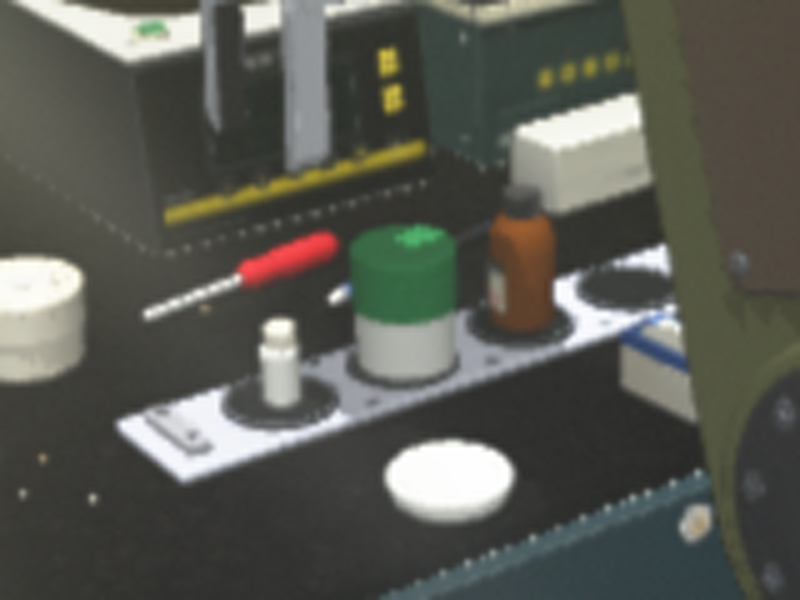

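Vial stands on pad_a. Next, the amber bottle.

Request:
{"method": "play_rows", "body": {
  "twist": [
    [0,0,0],
    [0,0,0],
    [0,0,0],
    [0,0,0],
    [0,0,0],
    [0,0,0],
    [0,0,0],
    [0,0,0],
    [0,0,0],
    [0,0,0],
    [0,0,0],
    [0,0,0]
  ],
  "travel": [
    [-0.216,-0.703,0.1],
    [-0.216,-0.703,0.1],
    [-0.216,-0.703,0],
    [-0.216,-0.703,0],
    [-0.216,-0.703,0],
    [-0.216,-0.703,0],
    [-0.216,-0.703,0],
    [-0.216,-0.703,0],
    [-0.216,-0.703,0],
    [-0.216,-0.703,0],
    [0,0,-0.2],
    [0,0,0]
  ],
  "grip": [-1,-1,-1,-1,-1,-1,-1,-1,-1,-1,-1,-1],
  "force": 20
}}

```text
time_s: 23.6
ee_pos: [0.3994, -0.2394, 0.1539]
eef_rot: [-1.574, 0.002, -1.572]
force: [0.5, -0.6, -0.1]
grip_width: 0.094
```

Run:
```python
from loc import *
p=cam('top');save(p,'t9')
o=ctrl.get_obs();print(o['ee_pos'],o['eef_rot'],o['grip_width'],o['time_s'])
cv2.imwrite('pics/t9z.png',cv2.resize(p['img'][190:310,230:460],(805-5,417),interpolation=cv2.INTER_CUBIC)[:,:,::-1])
```

```text
[ 0.3999 -0.2389  0.1546] [-1.5732  0.0018 -1.5711] 0.09387791343693938 23.65
```

View pics/t9z.png

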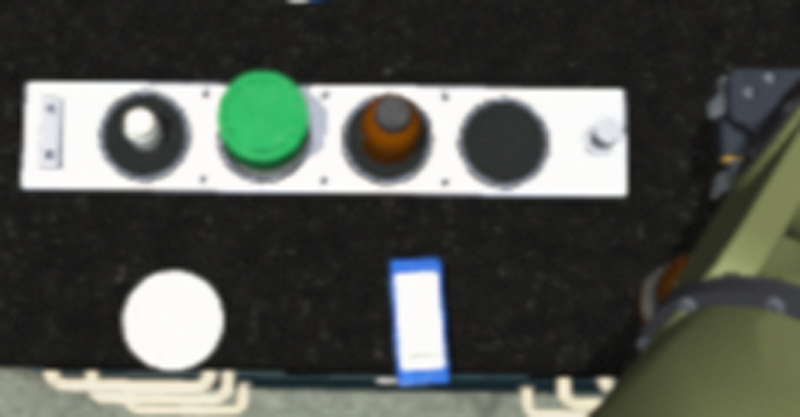

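Request:
{"method": "play_rows", "body": {
  "twist": [
    [0,0,0],
    [0,0,0],
    [0,0,0],
    [0,0,0],
    [0,0,0],
    [0,0,0],
    [0,0,0],
    [0,0,0],
    [0,0,0],
    [0,0,0],
    [0,0,0],
    [0,0,0]
  ],
  "travel": [
    [0,-0.01,-0.4],
    [0,0,-0.5],
    [0,0,-0.5],
    [0,0,-0.5],
    [0,0,-0.39],
    [0,0,0],
    [0,0,0],
    [0,0,0],
    [0,0,0],
    [0,0,0],
    [0,0,0],
    [0,0,0]
  ],
  "grip": [-1,-1,-1,-1,-1,-1,0.7,0.7,0.7,0.7,0.7,0.7],
  "force": 20
}}

```text
time_s: 24.85
ee_pos: [0.4006, -0.2403, 0.0417]
eef_rot: [-1.57, -0.0, -1.571]
force: [-0.5, 0.6, 3.4]
grip_width: 0.0518
```

Request:
{"method": "play_rows", "body": {
  "twist": [
    [0,0,0],
    [0,0,0],
    [0,0,0],
    [0,0,0],
    [0,0,0]
  ],
  "travel": [
    [0,0,0],
    [0,0,0],
    [0,0,0],
    [0,0,0],
    [0,0,0]
  ],
  "grip": [0.7,0.7,0.7,0.7,0.7]
}}

```text
time_s: 25.35
ee_pos: [0.4005, -0.2403, 0.0417]
eef_rot: [-1.571, -0.0, -1.571]
force: [-0.1, 1.1, 5.3]
grip_width: 0.052
```

Run:
```python
from loc import *
p=cam('top');save(p,'t10')
W=dict(dropper=(330,210,352,236),tub=(285,205,325,245),vial=(262,217,280,237))
I=p['img'].astype(int);M=masks(p)
for k in W:
    c,a=cen(p,M[k],*W[k]); print(k,c,a,atz(p,c,H[k]+.009))
```

```text
dropper [343.1053 221.8737] 95 [ 0.5081 -0.0511  0.089 ]
tub [305.0326 223.0632] 522 [0.507  0.0308 0.077 ]
vial [269.4706 225.2549] 51 [0.5064 0.1106 0.052 ]
```

Request:
{"method": "play_rows", "body": {
  "twist": [
    [0,0,0],
    [0,0,0],
    [0,0,0],
    [0,0,0],
    [0,0,0],
    [0,0,0],
    [0,0,0],
    [0,0,0],
    [0,0,0],
    [0,0,0],
    [0,0,0],
    [0,0,0]
  ],
  "travel": [
    [0,0,0.2],
    [0,0,0.5],
    [0,0,0.7],
    [0,0,0.5],
    [0.355,0.378,0],
    [0.355,0.378,0],
    [0.355,0.378,0],
    [0.355,0.378,0],
    [0.355,0.378,0],
    [0.355,0.378,0],
    [0,0,0],
    [0,0,0]
  ],
  "grip": [0.7,0.7,0.7,0.7,0.7,0.7,0.7,0.7,0.7,0.7,0.7,0.7]
}}

```text
time_s: 26.6
ee_pos: [0.5067, -0.1265, 0.1365]
eef_rot: [-1.571, 0.0, -1.57]
force: [-0.0, -0.2, -2.4]
grip_width: 0.0516
```

Request:
{"method": "play_rows", "body": {
  "twist": [
    [0,0,0],
    [0,0,0],
    [0,0,0],
    [0,0,0]
  ],
  "travel": [
    [0,0,-0.3],
    [0,0,-0.4],
    [0,0,0],
    [0,0,0]
  ],
  "grip": [0.7,0.7,0.7,0.7]
}}

```text
time_s: 27.0
ee_pos: [0.5066, -0.1273, 0.102]
eef_rot: [-1.571, 0.0, -1.571]
force: [1.2, 1.0, -0.7]
grip_width: 0.052
```

Run:
```python
from loc import *
s=cam('scene');save(s,'s11');
o=ctrl.get_obs();print(o['ee_pos'],o['eef_rot'],o['grip_width'],o['time_s'])
cv2.imwrite('pics/s11z.png',cv2.resize(s['img'][200:320,220:380],(800,600),interpolation=cv2.INTER_CUBIC)[:,:,::-1])
```

```text
[ 0.507  -0.1273  0.1024] [-1.5701 -0.0003 -1.5714] 0.05180416843512157 27.05
```

View pics/s11z.png

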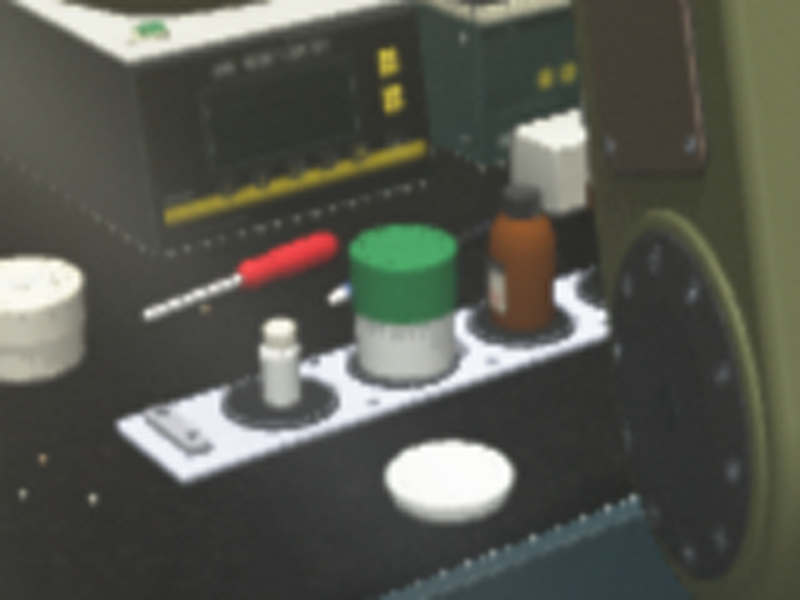

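The other three stand undisturbed; the arm hides the amber bottle. Lower from .1024 to ~.0515.

Request:
{"method": "play_rows", "body": {
  "twist": [
    [0,0,0],
    [0,0,0],
    [0,0,0],
    [0,0,0],
    [0,0,0],
    [0,0,0],
    [0,0,0]
  ],
  "travel": [
    [0,0,-0.4],
    [0,0,-0.3],
    [0,0,-0.2],
    [0,0,-0.06],
    [0,0,-0.03],
    [0,0,0],
    [0,0,0]
  ],
  "grip": [0.7,0.7,0.7,0.7,0.7,0.7,0.7]
}}

```text
time_s: 27.75
ee_pos: [0.5073, -0.1269, 0.0526]
eef_rot: [-1.57, -0.0, -1.571]
force: [0.1, 0.2, -2.1]
grip_width: 0.0519
```

Request:
{"method": "play_rows", "body": {
  "twist": [
    [0,0,0],
    [0,0,0],
    [0,0,0]
  ],
  "travel": [
    [0,0,-0.02],
    [0,0,-0.015],
    [0,0,0]
  ],
  "grip": [0.7,0.7,0.7]
}}

```text
time_s: 28.05
ee_pos: [0.5071, -0.1268, 0.0507]
eef_rot: [-1.57, -0.0, -1.571]
force: [-1.8, 1.3, 4.4]
grip_width: 0.0517
```

Request:
{"method": "play_rows", "body": {
  "twist": [
    [0,0,0],
    [0,0,0],
    [0,0,0],
    [0,0,0],
    [0,0,0],
    [0,0,0],
    [0,0,0],
    [0,0,0],
    [0,0,0],
    [0,0,0],
    [0,0,0],
    [0,0,0]
  ],
  "travel": [
    [0,0,0],
    [0,0,0],
    [0,0,0],
    [0,0,0],
    [0,0,0],
    [0,0,0],
    [0,0,0.2],
    [0,0,0.5],
    [0,0,0.7],
    [0,0,0.8],
    [0,0,0.5],
    [0,0,0]
  ],
  "grip": [0.1,-0.1,-0.4,-0.7,-0.9,-0.9,-0.9,-0.9,-0.9,-0.9,-0.9,-0.9]
}}

```text
time_s: 29.25
ee_pos: [0.5082, -0.1271, 0.1895]
eef_rot: [-1.564, -0.002, -1.571]
force: [-0.3, -0.2, 0.2]
grip_width: 0.0892
```

Request:
{"method": "play_rows", "body": {
  "twist": [
    [0,0,0],
    [0,0,0],
    [0,0,0],
    [0,0,0],
    [0,0,0],
    [0,0,0],
    [0,0,0],
    [0,0,0],
    [0,0,0],
    [0,0,0],
    [0,0,0]
  ],
  "travel": [
    [0,0,0.3],
    [-0.3,-0.5,0.2],
    [-0.4,-0.7,0],
    [-0.4,-0.7,0],
    [-0.4,-0.7,0],
    [-0.4,-0.7,0],
    [-0.4,-0.7,0],
    [-0.4,-0.7,0],
    [-0.4,-0.7,0],
    [0,0,0],
    [0,0,0]
  ],
  "grip": [-0.9,-0.9,-0.9,-0.9,-0.9,-0.9,-0.9,-0.9,-0.9,-0.9,-0.9]
}}

```text
time_s: 30.35
ee_pos: [0.3514, -0.3968, 0.2096]
eef_rot: [-1.571, 0.001, -1.572]
force: [-0.1, 0.2, 0.2]
grip_width: 0.0893
```

Run:
```python
from loc import *
s=cam('scene');save(s,'s12');p=cam('top');save(p,'t12')
o=ctrl.get_obs();print(o['ee_pos'],o['force'],o['time_s'])
W=dict(amber=(372,208,394,229),dropper=(330,210,352,236),tub=(285,205,325,245),vial=(262,217,280,237))
M=masks(p)
for k in W:
    c,a=cen(p,M[k],*W[k]); print(k,c,a,atz(p,c,H[k]+.009))
b=cv2.resize(p['img'][190:290,220:420],(800,400),interpolation=3)
cv2.imwrite('pics/t12z.png',b[:,:,::-1])
cv2.imwrite('pics/s12z.png',cv2.resize(s['img'][200:320,220:380],(800,600),interpolation=cv2.INTER_CUBIC)[:,:,::-1])
```

```text
[ 0.3523 -0.3959  0.21  ] [-0.2959  0.9051 -0.1733] 30.45
amber [380.2761 219.5597] 134 [ 0.5063 -0.1263  0.123 ]
dropper [343.1489 221.9149] 94 [ 0.508  -0.0512  0.089 ]
tub [305.0402 223.0728] 522 [0.5069 0.0307 0.077 ]
vial [269.46 225.16] 50 [0.5066 0.1106 0.052 ]
```

View pics/t12z.png

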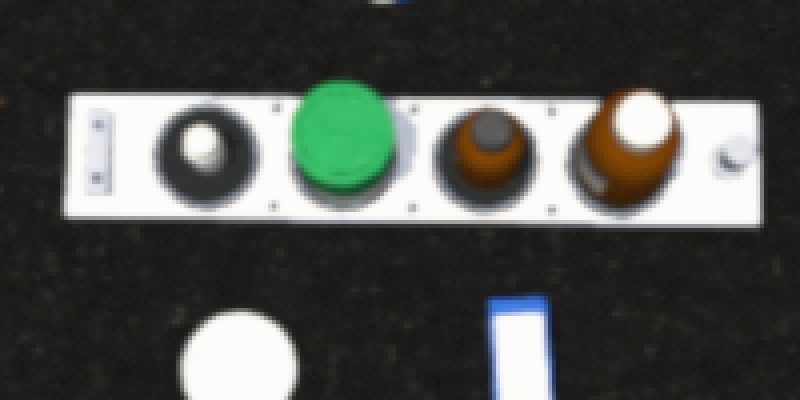

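View pics/s12z.png

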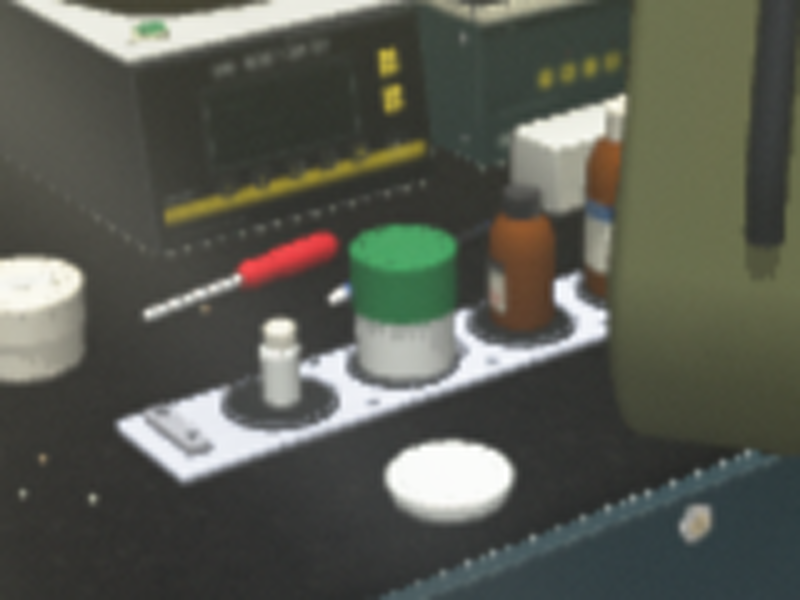

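Both pictures show all four upright on their pads in order: amber bottle at the post, then dropper, tub and vial. They sit within about 2 mm of the pad centres and the arm is clear.

```bash
python3 -c "
from station import ctrl
print(ctrl.hand_in())"
```

```text
the job is handed in; nothing more can be done
None
```

The four containers are on the rail in order of height, and I handed the job in at about 30 s. The post is at the right-hand end, so the brown bottle went on pad_d, then the dropper on pad_c, the tub on pad_b and the vial on pad_a.

In the last pictures all four stood upright. The centre of each container's top was within about 2.2 mm of its pad's centre, and the gripper was open and well clear. The contact forces I read were at most about 6 N.

**Weaker checks:**
- **Brown bottle:** the scene camera saw it only partly, behind the arm, so its position rests mainly on the top view.
- **Detections:** the trained networks' pad positions were up to about 4 mm off my own measurements along the rail. I used pad positions measured directly from the pad outlines instead.

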